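# Stow the control box cover in the drawer that opens

### The job

Take the loose cover plate off its two pins on the green control box and put it away in the two-drawer bench chest, lying flat on the drawer floor with its red grip up. One of the two drawers is jammed and you cannot see which: feel for it with a gentle pull, do not force it, and use the other one. Leave the cover in the drawer with both drawers pushed fully shut, and do not disturb the bottle, the yellow mug or the jar.

Things in the scene. Friction and masses are not known exactly. Their poses are not given: they have to be found in the camera images.
- chest: fixed low chest, 260 deep (x) x 320 wide (y) x 105 high, dark carcass, two light drawer fronts side by side, 130 in front of the origin; origin at the centre of its underside, x points from front to back (away from the robot), y to its left drawer. One drawer, left or right by chance, is jammed by something hidden inside. A pull of over 40 N on the jammed drawer counts as forcing it
- left_drawer (a joint): how far the left (chest +y) drawer is out, m: 0 fully shut, grows as it is pulled along the chest's -x. The free drawer slides to a stop at 0.15, the jammed one gives at most about 15 mm, then stops dead. Stays where left; friction about 2.5 N; may start up to 5 mm ajar
- right_drawer (a joint): how far the right (-y of the chest) drawer is out, m; same as the left one, the centre lines are 154 mm apart
- left_handle (a point): middle of the left drawer's brass bar handle: round bar 12 thick, 90 long along the chest's y, centre line 45 in front of the drawer front (39 free between bar and front), on two thin posts 36 either side of the middle; 28 below the chest's top. Moves with the drawer; axes parallel to the chest's
- right_handle (a point): the same on the right drawer
- left_floor (a point): point on top of the left drawer's floor, on its centre line, 75 behind the inner face of the drawer front, 135 behind and 58 below the handle's centre line; axes as the chest's, moves with the drawer. Inside: 126 wide (y), 210 long, side walls 40 high, front 76. Out by d, the first d behind the front lie open from above. A rail in the chest leaves 54 above the floor for contents
- right_floor (a point): the same point in the right drawer. The free drawer, whichever it is, holds a small block of polish near its back, which can stay there
- control_box: fixed green box on the bench, 104 (x) x 78 (y) x 48 high, open on top, with two upright steel pins of 6 mm diameter at x = +-38 that stand 10 mm above its rim; origin at the centre of its underside
- cover: loose aluminium cover plate, 96 (x) x 70 (y) x 5 thick, about 0.15 kg, lying on the control box rim with two 8.5 mm holes over the pins (lift straight up at least 12 mm to clear them). On its middle stands a red grip, 30 long in x, 12 thick in y, its top 35 above the plate's underside. Origin at the centre of the plate's underside, z up
- bottle: amber bottle, 64 diameter, 160 high, loose; origin at the centre of its underside. Leave alone
- tool_cup: yellow mug, 72 diameter, 85 high, loose; origin at the centre of its underside. Leave alone
- jar: glass jar with a metal lid, 60 diameter, 70 high, loose; origin at the centre of its underside. Leave alone
There are look-alikes about, which are no part of the job. What is shaped like the cover but brown or orange is not meant.

How it is judged (in metres and radians):
On the way, in this order (a step that is already met when the one before it is completed fails the run):
1. one drawer has been pulled open by at least 100 mm (value of joint any of left_drawer, right_drawer above 0.1 m), for 0.2 s.
2. the cover lies flat in a drawer, grip up, let go (((x of cover in the frame of left_floor between -0.08 and 0.14 m and y of cover in the frame of left_floor between -0.063 and 0.063 m and z of cover in the frame of left_floor between -0.006 and 0.008 m and angle between cover's own z axis and vertical below 0.1 rad) or (x of cover in the frame of right_floor between -0.08 and 0.14 m and y of cover in the frame of right_floor between -0.063 and 0.063 m and z of cover in the frame of right_floor between -0.006 and 0.008 m and angle between cover's own z axis and vertical below 0.1 rad)) and contact force between the fingers and cover below 0.1 N), for 0.2 s.
At the end, for the whole second after the job is handed in: the cover lies flat (within 0.1 rad, grip up) on the floor of a drawer, both drawers are shut to within 6 mm, and the cover is at rest and let go (all of step 2 and value of joint each of left_drawer, right_drawer below 0.006 m and linear speed of cover below 0.02 m/s); the robot touches nothing.
It fails at once if the jammed drawer was forced: pulled with more than 40 N against what jams it behind the front rail (contact force between chest_c6 and anything else above 40 N).
It fails at once if the bottle was disturbed (moved over 25 mm or tipped) (distance of bottle from where it was at the start of the episode above 0.025 m or angle between bottle's own z axis and vertical above 0.35 rad).
It fails at once if the tool_cup was disturbed (moved over 25 mm or tipped) (distance of tool_cup from where it was at the start of the episode above 0.025 m or angle between tool_cup's own z axis and vertical above 0.35 rad).
It fails at once if the jar was disturbed (moved over 25 mm or tipped) (distance of jar from where it was at the start of the episode above 0.025 m or angle between jar's own z axis and vertical above 0.35 rad).
It also fails if it takes over 72 s, if anything falls off the work surface, if the arm or the gripper's body presses on something with over 40 N, if the wrist force passes 120 N, or if a joint passes its speed limit or range.

### The arm

A 6-joint arm with a two-finger parallel gripper is mounted at the origin on the work surface. World frame = base frame: x ahead of the robot, y to its left, z up, the work surface at z = 0. Lengths are in mm, angles in rad, forces in N, time in s.
With the tool pointing down it reaches from about 300 to 775 mm from the base axis. Payload 14.6 kg.
Tool frame: the origin (TCP) lies between the finger pads; the fingertips stand manip.nose_length ahead of it and the grasp point (between the pads) lies 11 mm behind it (manip.nose_length is the distance from the TCP to the fingertips, in mm); z points along the fingers, y is the line along which they close (so a half turn about z gives the same grasp; the last joint's range is limited). The gripper opens to 94 mm and grips with 3 to 60 N. Pads are 16 mm wide; open, the fingers measure 119 mm over their backs; the gripper's body (75 mm by 177 mm) begins 78 mm behind the grasp point.
Start: joints at [-0.067, 0.3, 1.521, -0, 1.321, -0.067], TCP at [549.99, -0.002, 213.446] pointing down, gripper open.
Joint ranges: [-3.03, 3.03], [-0.79, 2.21], [0.23, 2.52], [-1.04, 4.18], [0, 3.07], [-2.55, 2.55]. Speed limits (rad/s): [2.22, 2.22, 2.57, 3.14, 3.14, 3.14].

### API

Orientations are given as [roll, pitch, yaw] about the fixed x, y, z axes, in that order (R = Rz(yaw) Ry(pitch) Rx(roll)).
In Python, from cell import manip, cams, job gives the robot as it stands.
- The arm moves only by the tool jog_arm, never from a script. Its argument "commands" is a list of rows, each an object of numbers: "dx", "dy", "dz": the shift along the tool's x, y, z each as a share of 40 mm, from -1 to 1; "ax", "ay", "az": the turn, a rotation vector about the tool's x, y, z each as a share of 10 degrees, from -1 to 1; "gripper": the closure, from 0 (fully open) to 1 (shut). A call has 1 to 10 rows; each row shifts and turns the commanded pose from where the row before left it, along the tool's axes as they then stand; what a row does not reach is not made up. A row lasts 1/8 s, in which the tool goes at most 62.5 mm and 10.7 degrees, less where a joint would pass 70% of its speed; a pose out of reach is approached as far as the arm can. A call with a number of a shift or a turn outside -1 to 1 is refused whole. A call with a gripper value outside its range is refused whole. The fingers move at their own pace and stop on an object; "squeeze" is the grip in N (left out, the last holds). Time passes only in rows, so rows that do not move let the fingers close. It gives the time, the measured TCP pose, the force, the opening and the grip force at its end, in the units of the state.
- manip.read_state(): the state, without advancing time (a new reading comes with each control period).
- cams.camera(name): name is "scene" or "side" or "wrist"; returns a dict with "image" (400x640x3 uint8, red, green, blue), "fx", "fy", "cx", "cy" (pixels), "world_to_cam" (4x4, takes a point from world to camera coordinates). Camera axes: x right, y down, z forward; pixel columns grow to the right and rows downward; lengths in mm; the calibration is good to about 2 mm. The wrist camera is an equidistant fisheye: a pixel r from the principal point sees the ray r / f radians off the axis. A picture is of the moment at which its call begins. There is no depth.
- job.sign_off(): hands the job in; it is judged then, once.
The state is a dict: "clock": time; "joints": joint angles; "qd": joint speeds; "effort": joint torques, N m; "eef_pos": TCP position; "eef_rot": TCP orientation; "wrist_force": force on the tool from outside, world axes, zero at the start; "moment": the same for the moment, N m; "finger_gap": finger opening in mm; "finger_force": force on a finger pad.
Only numpy, scipy, OpenCV 4.12 (cv2) and the standard library are available. Lean on these libraries where they do the work, as an engineer would, in place of code of your own. Each camera call takes 0.05 s, during which the arm holds its last target. There are 200 camera calls.

## Working session

There is one attempt and no reset: what is moved stays moved. The work goes in short steps, Python scripts to look and compute and a tool call to move; the robot and the scene stay as the last step left them, time stands still between calls to the robot, and variables do not carry over. Pictures are saved under pics/ and viewed, at most 12 in all, crops included, and the job is handed in when it is done.

Besides the shell and the picture viewer there is one more tool, called after "Request:" by a JSON object that holds its "api" and its "payload". jog_arm: Moves the arm, as the interface text tells. Shift numbers are shares of 40 mm and turn numbers shares of 10 degrees, none past 1 either way. Its arguments: {"type":"object","properties":{"commands":{"type":"array"},"squeeze":{"type":"number"}},"required":["commands"]}

```bash
ls; mkdir -p pics
python3 - <<'E'
from cell import manip,cams,job
import cv2,numpy as np
print(manip.read_state(), manip.nose_length)
for n in("scene","side","wrist"):
    c=cams.camera(n); cv2.imwrite(f"pics/{n}0.png",c["image"][:,:,::-1]); print(n,c["fx"],c["fy"],c["cx"],c["cy"]); print(np.round(c["world_to_cam"],3).tolist())
E
```

```text
pics
{'clock': 0.0, 'joints': array([-6.66195231e-02,  3.00455626e-01,  1.52158451e+00,  2.43262445e-05,
        1.32069310e+00, -6.66134367e-02]), 'qd': array([ 0.00044955,  0.00175842,  0.00062987,  0.00055645,  0.00146784,
       -0.00121646]), 'effort': array([-1.53750298e-03, -5.31805658e+01, -3.52735734e+01,  7.07558286e-02,
        2.43994006e-02, -4.79655944e-05]), 'eef_pos': array([5.49747018e+02, 9.41130001e-03, 2.12893363e+02]), 'eef_rot': array([-3.14045617e+00, -9.94320769e-05,  1.57078415e+00]), 'wrist_force': array([-0.0593137 , -0.68704171,  0.75183059]), 'moment': array([0.04573092, 0.04670497, 0.03600386]), 'finger_force': 0.0, 'finger_gap': 93.7453529942349} 8.0
scene 422.1779000637116 422.1779000637116 311.7590027094671 192.43632169460403
[[0.474, 0.88, 0.023, -365.236], [0.532, -0.266, -0.804, -161.243], [-0.701, 0.393, -0.595, 1600.921], [0.0, 0.0, 0.0, 1.0]]
side 408.7696138263696 408.7696138263696 318.0918309325398 211.60979112967422
[[0.947, -0.321, 0.007, -433.282], [-0.157, -0.482, -0.862, 223.201], [0.28, 0.815, -0.507, 1045.958], [0.0, 0.0, 0.0, 1.0]]
wrist 309.70691628693146 309.70691628693146 321.3047459410627 200.58275843614896
[[1.0, 0.001, -0.001, -549.606], [0.001, -0.971, 0.241, -25.344], [-0.001, -0.241, -0.971, 390.526], [0.0, 0.0, 0.0, 1.0]]
```

View pics/scene0.png

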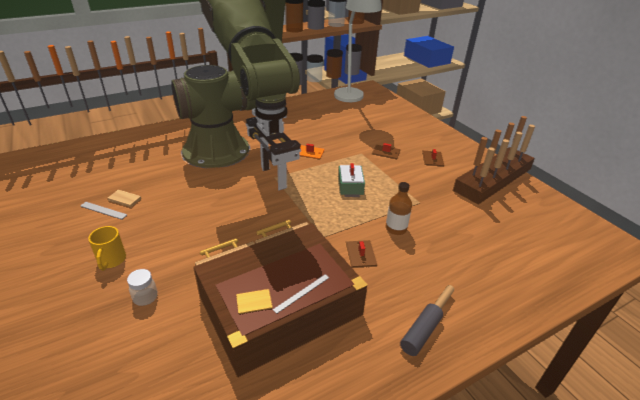

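View pics/side0.png

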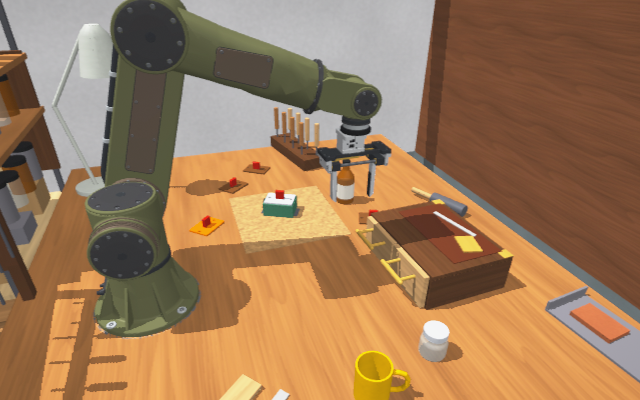

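View pics/wrist0.png

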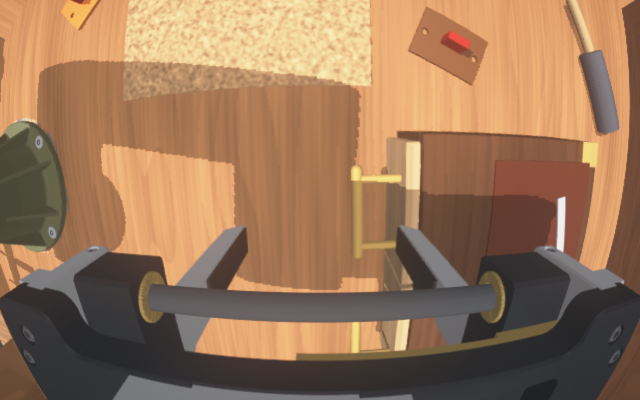

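The real cover is the aluminium plate with red grip on the green box, scene (352,175) and side (280,200). Look-alikes: orange at scene (311,151), brown at (386,150), (433,157) and (361,250). The chest handles are at scene (275,229) for the left (+y) drawer and (220,247) for the right. The mug is at (107,245), the jar at (143,287) and the bottle at (399,210).

```bash
cat > h.py <<'E'
import numpy as np,cv2
from cell import manip,cams,job
def load(n,save=None):
    c=cams.camera(n); c["name"]=n
    if save: cv2.imwrite(save,c["image"][:,:,::-1])
    c["hsv"]=cv2.cvtColor(c["image"],cv2.COLOR_RGB2HSV); return c
def ray(c,p):
    u=np.array([(p[0]-c["cx"])/c["fx"],(p[1]-c["cy"])/c["fy"]])
    if c["name"]=="wrist":
        th=np.hypot(*u); d=np.r_[u/max(th,1e-9)*np.sin(th),np.cos(th)]
    else: d=np.r_[u,1]; d/=np.linalg.norm(d)
    M=c["world_to_cam"]; return -M[:3,:3].T@M[:3,3], M[:3,:3].T@d
def plane(c,p,z):
    o,d=ray(c,p); return o+d*(z-o[2])/d[2]
def tri(*cp):
    A=np.zeros((3,3));b=np.zeros(3);R=[ray(c,p) for c,p in cp]
    for o,d in R: P=np.eye(3)-np.outer(d,d);A+=P;b+=P@o
    x=np.linalg.solve(A,b); return x,max(np.linalg.norm(np.cross(x-o,d)) for o,d in R)
def proj(c,X):
    q=c["world_to_cam"][:3,:3]@X+c["world_to_cam"][:3,3]
    if c["name"]=="wrist":
        r=np.hypot(q[0],q[1]); th=np.arctan2(r,q[2]); return np.array([c["cx"]+c["fx"]*th*q[0]/r,c["cy"]+c["fy"]*th*q[1]/r])
    return np.array([c["cx"]+c["fx"]*q[0]/q[2],c["cy"]+c["fy"]*q[1]/q[2]])
def mask(c,lo,hi,box=None):
    m=cv2.inRange(c["hsv"],np.array(lo),np.array(hi))
    if lo[0]<3: m|=cv2.inRange(c["hsv"],np.array([172,lo[1],lo[2]]),np.array([180,255,255]))
    if box: k=np.zeros_like(m);x0,y0,x1,y1=box;k[y0:y1,x0:x1]=1;m=m*k
    return m
def blobs(m,amin=15):
    n,_,s,ce=cv2.connectedComponentsWithStats(m); return [(ce[i].round(1).tolist(),s[i].tolist()) for i in range(1,n) if s[i][4]>=amin]
E
python3 - <<'E'
from h import *
S=load("scene");D=load("side")
for c in(S,D):
    print(c["name"],"red",blobs(mask(c,(0,180,120),(5,255,255)),8))
    print(" green",blobs(mask(c,(60,60,20),(95,255,255)),60))
    print(" brass",blobs(mask(c,(20,110,120),(30,255,255)),25))
s=cv2.resize(S["image"][120:300,190:420],None,fx=3,fy=3,interpolation=cv2.INTER_CUBIC)
d=cv2.resize(D["image"][180:310,250:520],None,fx=2.9,fy=2.9,interpolation=cv2.INTER_CUBIC)
cv2.imwrite("pics/cs.png",s[:,:,::-1]);cv2.imwrite("pics/cd.png",d[:,:,::-1])
E
```

```text
scene red [([386.7, 144.6], [383, 143, 8, 4, 21]), ([310.0, 144.8], [307, 144, 7, 3, 16]), ([434.1, 151.1], [433, 149, 4, 5, 14]), ([351.8, 165.9], [351, 164, 3, 5, 12]), ([361.8, 245.2], [359, 241, 6, 10, 38])]
 green []
 brass [([105.8, 246.5], [89, 226, 34, 43, 912]), ([357.5, 280.8], [353, 277, 10, 9, 44]), ([253.2, 300.6], [237, 290, 35, 23, 596]), ([236.1, 338.6], [227, 331, 20, 16, 180])]
side red [([255.8, 165.1], [253, 162, 7, 7, 44]), ([232.6, 182.0], [230, 178, 7, 9, 47]), ([279.3, 193.9], [276, 190, 8, 9, 62]), ([372.0, 211.6], [369, 210, 9, 6, 26]), ([205.8, 220.9], [202, 216, 8, 11, 61])]
 green [([279.4, 209.6], [263, 197, 34, 21, 398])]
 brass [([345.6, 157.9], [335, 156, 23, 5, 34]), ([300.6, 220.4], [245, 187, 102, 55, 1418]), ([291.4, 191.1], [285, 189, 13, 5, 35]), ([246.5, 209.1], [231, 194, 31, 31, 427]), ([437.9, 201.2], [433, 199, 11, 5, 35]), ([329.9, 210.7], [327, 208, 7, 7, 26]), ([208.9, 226.9], [198, 219, 25, 15, 95]), ([245.5, 229.6], [237, 223, 21, 17, 114]), ([335.8, 231.5], [331, 229, 12, 7, 39]), ([367.5, 239.7], [356, 229, 28, 21, 116]), ([468.1, 243.6], [455, 236, 27, 16, 301]), ([505.2, 253.4], [499, 249, 15, 9, 72]), ([395.0, 270.4], [381, 258, 34, 27, 211]), ([375.9, 376.4], [354, 350, 57, 50, 1947])]
```

View pics/cs.png

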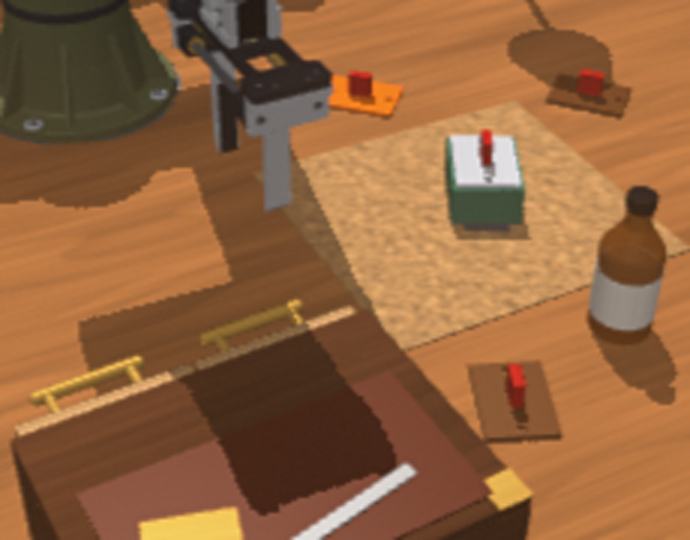

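View pics/cd.png

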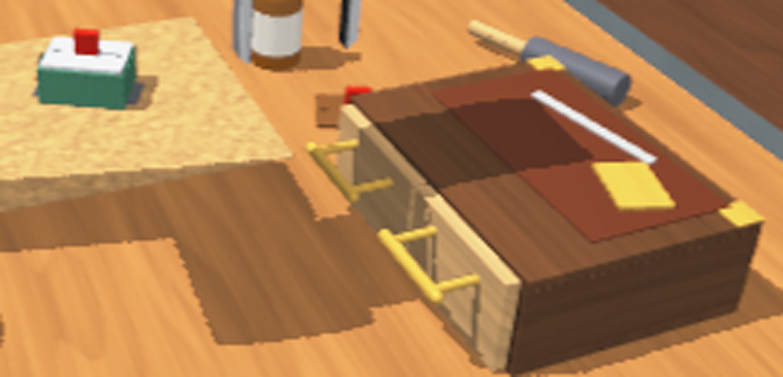

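The close crop confirms the target: a white aluminium plate with red grip on the green box, and both handles can be seen clearly. Next I triangulate these.

Run:
```python
from h import *
S=load("scene");D=load("side")
cs=lambda x,y:(x/3+190-.33,y/3+120-.33); cd=lambda x,y:(x/2.9+250-.33,y/2.9+180-.33)
P=lambda n,a,b:print(n,*[np.round(v,1) for v in tri((S,a),(D,b))])
P("L+",cs(298,306),cd(312,149));P("L-",cs(206,338),cd(352,193))
P("R+",cs(140,361),cd(386,238));P("R-",cs(34,399),cd(436,296))
P("corner -y front top",cs(17,433),cd(518,288))
P("back+y top corner",(364.5,285),(543/2.9+250,62/2.9+180))
# plate corners (white top)
for c,b in((S,(335,155,370,190)),(D,(255,185,305,215))):
    m=mask(c,(0,0,150),(180,60,255),b); print(c["name"],blobs(m,10)); 
    r=mask(c,(0,150,90),(6,255,255),b);ys,xs=np.nonzero(r);print("red",xs.min(),xs.max(),ys.min(),ys.max(),xs.mean(),ys.mean())
    print(cv2.approxPolyDP(cv2.convexHull(max(cv2.findContours(m,0,1)[0],key=cv2.contourArea)),2,True)[:,0].tolist())
# others
for n,p in(("bottle",(399,230)),("mug",(107,265)),("jar",(143,302)),("lookalike",(361,253))): print(n,plane(S,p,0).round(0))
```

```text
L+ [584.7  25.9  75.2] 3.0
L- [587.9 -64.3  78.4] 0.4
R+ [ 589.5 -128.3   75.1] 3.8
R- [ 592.2 -220.1   77.1] 0.5
corner -y front top [ 647.1 -249.    97.6] 3.7
back+y top corner [881.2  72.5  97.3] 1.6
scene [([351.3, 173.4], [340, 165, 25, 17, 323])]
red 351 353 163 174 351.7857142857143 167.85714285714286
[[361, 166], [363, 181], [342, 181], [340, 165]]
side [([279.4, 199.1], [263, 193, 33, 13, 280])]
red 275 283 190 198 279.3333333333333 193.8840579710145
[[263, 202], [268, 193], [295, 195], [290, 205]]
bottle [683. 342.   0.]
mug [ 444. -439.   -0.]
jar [ 612. -379.    0.]
lookalike [713. 187.   0.]
```

Request:
{"api": "jog_arm", "payload": {"commands": [{"dx": -0.475,"dy": 0.9,"dz": 0.6,"az": -0.18,"gripper": 0.6},{"dz": 0.4,"gripper": 0.6},{"gripper": 0.6},{"gripper": 0.6}]}}

```text
schema error: expected keys dx, dy, dz, ax, ay, az, gripper
```

Run:
```python
from h import *
c=load("wrist","pics/w1.png"); print(manip.read_state()["finger_gap"])
```

```text
93.74901750915092
```

View pics/w1.png

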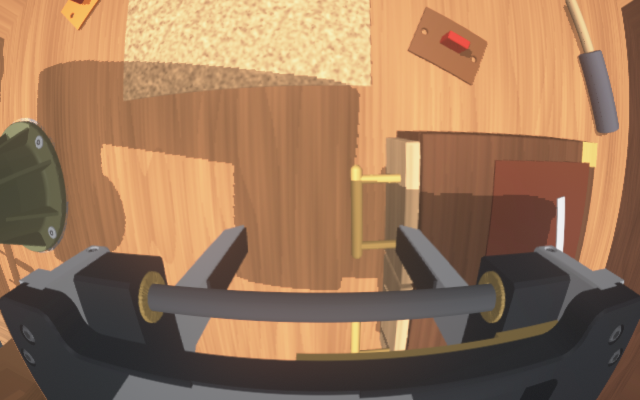

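The move was refused because every key is required. The view is unchanged, with the left handle from (357,175) to (357,255).

Request:
{"api": "jog_arm", "payload": {"commands": [{"dx": -0.475,"dy": 0.9,"dz": 0.6,"ax": 0,"ay": 0,"az": -0.18,"gripper": 0.6},{"dx": 0,"dy": 0,"dz": 0.4,"ax": 0,"ay": 0,"az": 0,"gripper": 0.6},{"dx": 0,"dy": 0,"dz": 0,"ax": 0,"ay": 0,"az": 0,"gripper": 0.6},{"dx": 0,"dy": 0,"dz": 0,"ax": 0,"ay": 0,"az": 0,"gripper": 0.6}]}}

```text
clock: 0.9
eef_pos: [585.9, -18.7, 174.4]
eef_rot: [3.141, 0.0, 1.602]
wrist_force: [-0.3, 0.3, -0.3]
finger_gap: 57.4
finger_force: 0.0
```

Run:
```python
from h import *
c=load("wrist","pics/w2.png"); print(manip.read_state()["finger_gap"])
print("brass",blobs(mask(c,(20,90,100),(32,255,255),(200,60,500,300)),40))
S=load("scene");D=load("side")
for z in (77,): print("expected px",proj(c,np.array([586.3,-19,77])))
```

```text
53.50841941464461
brass [([339.1, 164.2], [316, 150, 58, 24, 596]), ([439.0, 289.8], [431, 279, 13, 21, 61])]
expected px [321.62725443 204.2997606 ]
```

View pics/w2.png

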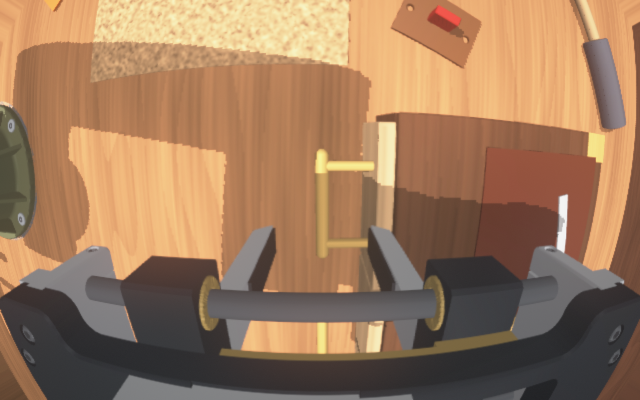

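The left handle runs from (322,151) to (322,257). Its middle is (322,204), and the triangulated point projects to (321.6,204.3), so I descend and pull gently.

Request:
{"api": "jog_arm", "payload": {"commands": [{"dx": 0,"dy": 0,"dz": 0,"ax": 0,"ay": 0,"az": 0,"gripper": 0.6},{"dx": 0,"dy": 0,"dz": 0,"ax": 0,"ay": 0,"az": 0,"gripper": 0.6},{"dx": 0,"dy": 0.05,"dz": 0.9,"ax": 0,"ay": 0,"az": 0,"gripper": 0.6},{"dx": 0,"dy": 0,"dz": 0.9,"ax": 0,"ay": 0,"az": 0,"gripper": 0.6},{"dx": 0,"dy": 0,"dz": 0.9,"ax": 0,"ay": 0,"az": 0,"gripper": 0.6},{"dx": 0,"dy": 0,"dz": 0,"ax": 0,"ay": 0,"az": 0,"gripper": 0.6}], "squeeze": 10}}

```text
clock: 1.8
eef_pos: [586.7, -18.8, 63.4]
eef_rot: [-3.137, -0.001, 1.602]
wrist_force: [0.1, 0.4, 0.4]
finger_gap: 37.8
finger_force: 0.0
```

Request:
{"api": "jog_arm", "payload": {"commands": [{"dx": 0,"dy": 0,"dz": 0,"ax": 0,"ay": 0,"az": 0,"gripper": 0.95},{"dx": 0,"dy": 0,"dz": 0,"ax": 0,"ay": 0,"az": 0,"gripper": 0.95},{"dx": 0,"dy": 0,"dz": 0,"ax": 0,"ay": 0,"az": 0,"gripper": 0.95},{"dx": 0,"dy": 0,"dz": 0,"ax": 0,"ay": 0,"az": 0,"gripper": 0.95}], "squeeze": 10}}

```text
clock: 2.3
eef_pos: [586.8, -19.1, 66.3]
eef_rot: [-3.139, 0.0, 1.602]
wrist_force: [-13.6, -1.5, 10.7]
finger_gap: 11.6
finger_force: 10.0
```

Request:
{"api": "jog_arm", "payload": {"commands": [{"dx": 0,"dy": -0.1,"dz": 0,"ax": 0,"ay": 0,"az": 0,"gripper": 0.95},{"dx": 0,"dy": -0.1,"dz": 0,"ax": 0,"ay": 0,"az": 0,"gripper": 0.95}]}}

```text
clock: 2.55
eef_pos: [580.6, -19.3, 66.4]
eef_rot: [3.139, 0.0, 1.602]
wrist_force: [2.2, -0.2, 4.2]
finger_gap: 11.6
finger_force: 10.0
```

Request:
{"api": "jog_arm", "payload": {"commands": [{"dx": 0,"dy": -0.05,"dz": 0,"ax": 0,"ay": 0,"az": 0,"gripper": 0.95},{"dx": 0,"dy": -0.05,"dz": 0,"ax": 0,"ay": 0,"az": 0,"gripper": 0.95}]}}

```text
clock: 2.8
eef_pos: [576.5, -19.4, 66.3]
eef_rot: [3.139, 0.0, 1.602]
wrist_force: [2.2, -0.8, 6.4]
finger_gap: 11.6
finger_force: 10.0
```

Request:
{"api": "jog_arm", "payload": {"commands": [{"dx": 0,"dy": -0.05,"dz": 0,"ax": 0,"ay": 0,"az": 0,"gripper": 0.95}]}}

```text
clock: 2.92
eef_pos: [574.6, -19.5, 66.4]
eef_rot: [3.139, 0.0, 1.602]
wrist_force: [3.2, -0.4, 5.6]
finger_gap: 11.5
finger_force: 10.0
```

Request:
{"api": "jog_arm", "payload": {"commands": [{"dx": 0,"dy": -0.05,"dz": 0,"ax": 0,"ay": 0,"az": 0,"gripper": 0.95}]}}

```text
clock: 3.05
eef_pos: [572.6, -19.6, 66.3]
eef_rot: [3.139, 0.0, 1.602]
wrist_force: [2.5, -1.1, 6.5]
finger_gap: 11.5
finger_force: 10.0
```

Request:
{"api": "jog_arm", "payload": {"commands": [{"dx": 0,"dy": -0.04,"dz": 0,"ax": 0,"ay": 0,"az": 0,"gripper": 0.95}]}}

```text
clock: 3.18
eef_pos: [571.0, -19.6, 66.4]
eef_rot: [3.139, 0.0, 1.602]
wrist_force: [1.9, -0.4, 5.0]
finger_gap: 11.6
finger_force: 10.0
```

Request:
{"api": "jog_arm", "payload": {"commands": [{"dx": 0,"dy": -0.04,"dz": 0,"ax": 0,"ay": 0,"az": 0,"gripper": 0.95}]}}

```text
clock: 3.3
eef_pos: [569.4, -19.7, 66.4]
eef_rot: [3.139, 0.0, 1.602]
wrist_force: [3.3, -1.3, 4.5]
finger_gap: 11.6
finger_force: 10.0
```

Request:
{"api": "jog_arm", "payload": {"commands": [{"dx": 0,"dy": -0.04,"dz": 0,"ax": 0,"ay": 0,"az": 0,"gripper": 0.95}]}}

```text
clock: 3.42
eef_pos: [567.8, -19.7, 66.3]
eef_rot: [3.139, 0.0, 1.602]
wrist_force: [3.1, -0.4, 5.8]
finger_gap: 11.1
finger_force: 10.0
```

Request:
{"api": "jog_arm", "payload": {"commands": [{"dx": 0,"dy": -0.05,"dz": 0,"ax": 0,"ay": 0,"az": 0,"gripper": 0.95},{"dx": 0,"dy": -0.05,"dz": 0,"ax": 0,"ay": 0,"az": 0,"gripper": 0.95}]}}

```text
clock: 3.68
eef_pos: [563.8, -19.9, 66.3]
eef_rot: [3.139, 0.0, 1.602]
wrist_force: [2.7, -1.5, 4.6]
finger_gap: 11.7
finger_force: 10.0
```

Request:
{"api": "jog_arm", "payload": {"commands": [{"dx": 0,"dy": -0.1,"dz": 0,"ax": 0,"ay": 0,"az": 0,"gripper": 0.95},{"dx": 0,"dy": -0.1,"dz": 0,"ax": 0,"ay": 0,"az": 0,"gripper": 0.95}]}}

```text
clock: 3.92
eef_pos: [555.8, -20.2, 66.4]
eef_rot: [3.139, 0.001, 1.602]
wrist_force: [3.1, -1.1, 5.9]
finger_gap: 11.9
finger_force: 10.0
```

The left drawer has come 31 mm at about 3 N, so it is the free one. I open it to about 139 mm.

Request:
{"api": "jog_arm", "payload": {"commands": [{"dx": 0,"dy": -0.4,"dz": 0,"ax": 0,"ay": 0,"az": 0,"gripper": 0.95},{"dx": 0,"dy": -0.5,"dz": 0,"ax": 0,"ay": 0,"az": 0,"gripper": 0.95},{"dx": 0,"dy": -0.5,"dz": 0,"ax": 0,"ay": 0,"az": 0,"gripper": 0.95},{"dx": 0,"dy": -0.5,"dz": 0,"ax": 0,"ay": 0,"az": 0,"gripper": 0.95},{"dx": 0,"dy": -0.5,"dz": 0,"ax": 0,"ay": 0,"az": 0,"gripper": 0.95},{"dx": 0,"dy": -0.3,"dz": 0,"ax": 0,"ay": 0,"az": 0,"gripper": 0.95},{"dx": 0,"dy": 0,"dz": 0,"ax": 0,"ay": 0,"az": 0,"gripper": 0.95}]}}

```text
clock: 4.8
eef_pos: [446.9, -23.9, 66.2]
eef_rot: [3.141, 0.001, 1.602]
wrist_force: [-2.5, -4.9, 7.4]
finger_gap: 11.4
finger_force: 10.0
```

Request:
{"api": "jog_arm", "payload": {"commands": [{"dx": 0,"dy": 0,"dz": 0,"ax": 0,"ay": 0,"az": 0,"gripper": 0.6},{"dx": 0,"dy": 0,"dz": 0,"ax": 0,"ay": 0,"az": 0,"gripper": 0.6},{"dx": 0,"dy": 0,"dz": -1,"ax": 0,"ay": 0,"az": 0,"gripper": 0.6},{"dx": 0,"dy": 0,"dz": -1,"ax": 0,"ay": 0,"az": 0,"gripper": 0.6},{"dx": 0,"dy": 0,"dz": -1,"ax": 0,"ay": 0,"az": 0,"gripper": 0.6},{"dx": 1,"dy": 0,"dz": -0.5,"ax": 0,"ay": 0,"az": 0,"gripper": 0.6},{"dx": 1,"dy": 0,"dz": 0,"ax": 0,"ay": 0,"az": 0,"gripper": 0.4},{"dx": 1,"dy": 0,"dz": 0,"ax": 0,"ay": 0,"az": 0,"gripper": 0.4},{"dx": 0,"dy": 0,"dz": 0,"ax": 0,"ay": 0,"az": 0,"gripper": 0.4}]}}

```text
clock: 5.92
eef_pos: [443.1, 98.4, 205.2]
eef_rot: [-3.141, -0.0, 1.605]
wrist_force: [0.1, -0.3, 0.0]
finger_gap: 56.4
finger_force: 0.0
```

Run:
```python
from h import *
c=load("wrist","pics/w3.png");S=load("scene","pics/s3.png");D=load("side","pics/d3.png")
for k in(c,S,D): print(k["name"],"red",blobs(mask(k,(0,150,90),(6,255,255)),8))
print("green",blobs(mask(c,(60,60,20),(95,255,255)),60))
```

```text
wrist red [([124.5, 25.7], [113, 15, 26, 22, 284]), ([527.7, 132.5], [514, 124, 28, 18, 305])]
scene red [([386.4, 147.0], [383, 143, 8, 9, 61]), ([309.6, 147.3], [306, 144, 8, 8, 50]), ([433.8, 153.6], [432, 149, 5, 11, 38]), ([351.8, 167.9], [351, 163, 3, 12, 29]), ([361.5, 247.9], [359, 241, 6, 15, 73])]
side red [([255.8, 165.1], [253, 162, 7, 7, 46]), ([232.6, 182.0], [230, 178, 7, 9, 49]), ([279.3, 193.9], [275, 190, 9, 9, 69]), ([371.8, 212.1], [369, 210, 9, 8, 35]), ([205.7, 220.9], [202, 216, 8, 11, 64])]
green [([309.3, 14.1], [276, 0, 66, 31, 184])]
```

View pics/w3.png

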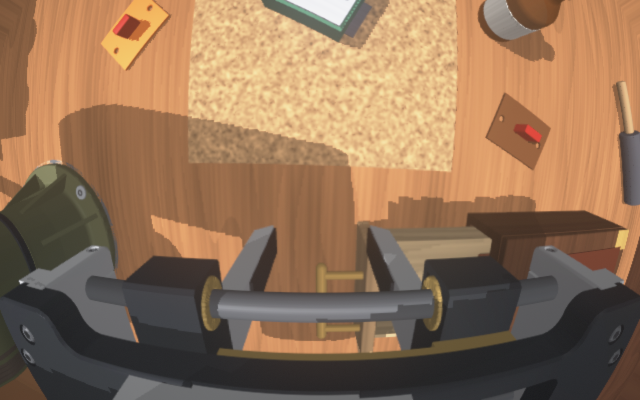

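The left drawer is open, with its handle at about (320,300). The green box's lower edge runs (265,0) to (340,35), so the box is turned relative to the robot. I move to put the wrist camera over it.

Run:
```python
from h import *
c=load("wrist");S=load("scene");D=load("side")
print(tri((S,(351.8,167.9)),(D,(279.3,193.9))))
for p in((361,166),(363,181),(342,181),(340,165)): print("S",plane(S,p,53).round(0))
for p in((263,202),(268,193),(295,195),(290,205)): print("D",plane(D,p,53).round(0))
```

```text
(array([427.46626064, 331.4922418 ,  69.48416884]), np.float64(3.313849959653808))
S [406. 385.  53.]
S [484. 341.  53.]
S [454. 280.  53.]
S [369. 324.  53.]
D [368. 316.  53.]
D [398. 374.  53.]
D [484. 330.  53.]
D [449. 268.  53.]
```

Request:
{"api": "jog_arm", "payload": {"commands": [{"dx": 1,"dy": -0.19,"dz": 0,"ax": 0,"ay": 0,"az": 0,"gripper": 0.3},{"dx": 1,"dy": 0,"dz": 0,"ax": 0,"ay": 0,"az": 0,"gripper": 0.3},{"dx": 1,"dy": 0,"dz": 0,"ax": 0,"ay": 0,"az": 0,"gripper": 0.3},{"dx": 1,"dy": 0,"dz": 0,"ax": 0,"ay": 0,"az": 0,"gripper": 0.3},{"dx": 1,"dy": 0,"dz": 0,"ax": 0,"ay": 0,"az": 0,"gripper": 0.3},{"dx": 0.8,"dy": 0,"dz": 0,"ax": 0,"ay": 0,"az": 0,"gripper": 0.3},{"dx": 0,"dy": 0,"dz": 0,"ax": 0,"ay": 0,"az": 0,"gripper": 0.3},{"dx": 0,"dy": 0,"dz": 0,"ax": 0,"ay": 0,"az": 0,"gripper": 0.3}]}}

```text
clock: 7.22
eef_pos: [428.8, 327.3, 205.3]
eef_rot: [-3.141, 0.0, 1.602]
wrist_force: [-0.4, -0.9, -0.2]
finger_gap: 65.7
finger_force: 0.0
```

```bash
cat > cov.py <<'E'
from h import *
import sys,json
c=load("wrist","pics/%s.png"%sys.argv[1])
W=mask(c,(0,0,165),(180,45,255),(180,80,460,290));R=mask(c,(0,150,90),(6,255,255),(180,80,460,290))
print("red",blobs(R,60))
hull=max(cv2.findContours(W|R,0,1)[0],key=cv2.contourArea)
q=cv2.boxPoints(cv2.minAreaRect(hull)); print("plate",cv2.contourArea(hull),q.round(0).tolist(), cv2.approxPolyDP(cv2.convexHull(hull),5,True)[:,0].tolist())
# top outline of the plate mapped to plane, then min rect
for z in (53,):
    P=np.array([plane(c,p,z)[:2] for p in hull[:,0]],np.float32); r=cv2.minAreaRect(P); print("rect",z,r)
rm=max(cv2.findContours(R,0,1)[0],key=cv2.contourArea)
P=np.array([plane(c,p,82)[:2] for p in rm[:,0]],np.float32);print("grip rect z82",cv2.minAreaRect(P))
M=cv2.moments(R,True);ctr=(M["m10"]/M["m00"],M["m01"]/M["m00"])
cc=np.mean([proj(c,np.r_[x,53]) for x in cv2.boxPoints(r)],0)
json.dump(dict(world_to_cam=np.asarray(c["world_to_cam"]).tolist(),fx=c["fx"],fy=c["fy"],cx=c["cx"],cy=c["cy"],name="wrist",grip=ctr,corners=[proj(c,np.r_[x,53]).tolist() for x in cv2.boxPoints(r)]),open(sys.argv[1]+".json","w"))
s=manip.read_state();print(s["eef_pos"],s["eef_rot"])
cv2.imwrite("pics/%sc.png"%sys.argv[1],cv2.resize(c["image"][60:310,160:480],None,fx=2,fy=2)[:,:,::-1])
E
python3 cov.py a1
```

```text
red [([321.1, 194.0], [309, 185, 26, 19, 216])]
plate 5717.5 [[265.0, 194.0], [297.0, 136.0], [377.0, 181.0], [344.0, 239.0]] [[297, 138], [375, 181], [344, 235], [267, 194]]
rect 53 ((428.58453369140625, 330.4012756347656), (71.72508239746094, 97.29479217529297), 62.41129684448242)
grip rect z82 ((428.53082275390625, 330.5501403808594), (7.912898063659668, 26.585460662841797), 62.47357940673828)
[428.87865416 327.18312558 205.44237367] [-3.14146236e+00  2.09644157e-04  1.60114080e+00]
```

View pics/a1c.png

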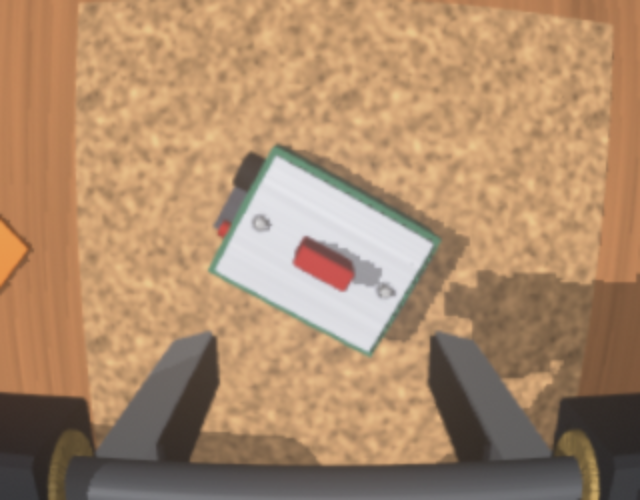

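The plate measures 97×72 at z=53 (96×70 expected), centred at (428.6,330.4) with yaw −27.6°. In the crop the grip is at (323,263) and the pins at (262,222) and (385,290). I turn the tool, descend, and measure again from this second place.

Request:
{"api": "jog_arm", "payload": {"commands": [{"dx": 0.08,"dy": 0,"dz": 0.3,"ax": 0,"ay": 0,"az": -0.87,"gripper": 0.4},{"dx": 0,"dy": 0,"dz": 0.2,"ax": 0,"ay": 0,"az": -0.87,"gripper": 0.4},{"dx": 0,"dy": 0,"dz": 0.2,"ax": 0,"ay": 0,"az": -0.87,"gripper": 0.4},{"dx": 0,"dy": 0,"dz": 0.2,"ax": 0,"ay": 0,"az": -0.87,"gripper": 0.4},{"dx": 0,"dy": 0,"dz": 0.2,"ax": 0,"ay": 0,"az": -0.87,"gripper": 0.4},{"dx": 0,"dy": 0,"dz": 0.2,"ax": 0,"ay": 0,"az": -0.87,"gripper": 0.4},{"dx": 0,"dy": 0,"dz": 0,"ax": 0,"ay": 0,"az": -0.85,"gripper": 0.4},{"dx": 0,"dy": 0,"dz": 0,"ax": 0,"ay": 0,"az": 0,"gripper": 0.4},{"dx": 0,"dy": 0,"dz": 0,"ax": 0,"ay": 0,"az": 0,"gripper": 0.4}]}}

```text
clock: 8.4
eef_pos: [428.7, 330.9, 153.7]
eef_rot: [3.141, 0.0, 2.658]
wrist_force: [-0.0, 0.1, -0.1]
finger_gap: 56.1
finger_force: 0.0
```

```bash
python3 cov.py a2
python3 - <<'E'
from h import *
import json
A,B=[json.load(open(f)) for f in("a1.json","a2.json")]
for k in(A,B): k["world_to_cam"]=np.array(k["world_to_cam"])
print("grip",tri((A,A["grip"]),(B,B["grip"])))
for p in A["corners"]:
    t=min((tri((A,p),(B,q)) for q in B["corners"]),key=lambda t:np.linalg.norm(t[0]-plane(A,p,53))); print("corner",t)
E
```

```text
red [([318.8, 220.9], [316, 211, 10, 17, 72])]
plate 7781.0 [[281.0, 150.0], [360.0, 150.0], [360.0, 252.0], [281.0, 252.0]] [[359, 150], [357, 251], [285, 252], [281, 151]]
rect 53 ((428.6972351074219, 330.6343688964844), (71.16877746582031, 96.86014556884766), 62.6512565612793)
grip rect z82 ((434.2104797363281, 327.71392822265625), (7.460316181182861, 13.803509712219238), 62.33399963378906)
[428.67589507 331.10219579 153.63496725] [3.14132572e+00 1.51425875e-04 2.65844529e+00]
grip (array([424.07573986, 323.02781711,  32.09423587]), np.float64(2.5574984823586635))
corner (array([369.30110082, 321.68044844,  55.40652264]), np.float64(0.03209543871440529))
corner (array([454.86014569, 277.07670851,  54.85198787]), np.float64(0.2853752340422436))
corner (array([488.30577871, 339.77855981,  52.63806765]), np.float64(0.1946731063291469))
corner (array([402.06974778, 384.61560021,  52.34417925]), np.float64(0.08601873984142723))
```

The plate top triangulates to z≈53.8 with its centre at (428.7,330.6), and the tool is aligned. I descend and grip.

Request:
{"api": "jog_arm", "payload": {"commands": [{"dx": 0,"dy": 0,"dz": 0.8,"ax": 0,"ay": 0,"az": 0,"gripper": 0.4},{"dx": 0,"dy": 0,"dz": 0.8,"ax": 0,"ay": 0,"az": 0,"gripper": 0.4},{"dx": 0,"dy": 0,"dz": 0.57,"ax": 0,"ay": 0,"az": 0,"gripper": 0.4},{"dx": 0,"dy": 0,"dz": 0,"ax": 0,"ay": 0,"az": 0,"gripper": 0.95},{"dx": 0,"dy": 0,"dz": 0,"ax": 0,"ay": 0,"az": 0,"gripper": 0.95},{"dx": 0,"dy": 0,"dz": 0,"ax": 0,"ay": 0,"az": 0,"gripper": 0.95},{"dx": 0,"dy": 0,"dz": 0,"ax": 0,"ay": 0,"az": 0,"gripper": 0.95},{"dx": 0,"dy": 0,"dz": 0,"ax": 0,"ay": 0,"az": 0,"gripper": 0.95}], "squeeze": 25}}

```text
clock: 9.45
eef_pos: [428.6, 331.5, 67.0]
eef_rot: [3.141, 0.0, 2.662]
wrist_force: [-1.7, -1.5, 3.2]
finger_gap: 11.6
finger_force: 25.0
```

Request:
{"api": "jog_arm", "payload": {"commands": [{"dx": 0,"dy": 0,"dz": -0.3,"ax": 0,"ay": 0,"az": 0,"gripper": 0.95},{"dx": 0,"dy": 0,"dz": -0.5,"ax": 0,"ay": 0,"az": 0,"gripper": 0.95},{"dx": 0,"dy": 0,"dz": -1,"ax": 0,"ay": 0,"az": 0,"gripper": 0.95},{"dx": 0,"dy": 0,"dz": -0.9,"ax": 0,"ay": 0,"az": 0,"gripper": 0.95},{"dx": 0,"dy": 0,"dz": -0.8,"ax": 0,"ay": 0,"az": 0,"gripper": 0.95},{"dx": 0,"dy": 0,"dz": 0,"ax": 0,"ay": 0,"az": 0,"gripper": 0.95}]}}

```text
clock: 10.2
eef_pos: [429.1, 331.9, 209.1]
eef_rot: [3.138, 0.002, 2.662]
wrist_force: [0.3, -0.1, -2.6]
finger_gap: 11.6
finger_force: 25.0
```

The cover is held and lifted. I carry it over the open drawer and turn it into line with the chest.

Request:
{"api": "jog_arm", "payload": {"commands": [{"dx": -0.4,"dy": -0.34,"dz": 0,"ax": 0,"ay": 0,"az": 0,"gripper": 0.95},{"dx": -0.8,"dy": -0.67,"dz": 0,"ax": 0,"ay": 0,"az": 0,"gripper": 0.95},{"dx": -0.8,"dy": -0.67,"dz": 0,"ax": 0,"ay": 0,"az": 0,"gripper": 0.95},{"dx": -0.8,"dy": -0.67,"dz": 0,"ax": 0,"ay": 0,"az": 0,"gripper": 0.95},{"dx": -0.8,"dy": -0.67,"dz": 0,"ax": 0,"ay": 0,"az": 0,"gripper": 0.95},{"dx": -0.8,"dy": -0.67,"dz": 0,"ax": 0,"ay": 0,"az": 0,"gripper": 0.95},{"dx": -0.8,"dy": -0.67,"dz": 0,"ax": 0,"ay": 0,"az": 0,"gripper": 0.95},{"dx": -0.8,"dy": -0.67,"dz": 0,"ax": 0,"ay": 0,"az": 0,"gripper": 0.95},{"dx": -0.8,"dy": -0.67,"dz": 0,"ax": 0,"ay": 0,"az": 0,"gripper": 0.95},{"dx": -0.47,"dy": -0.42,"dz": 0,"ax": 0,"ay": 0,"az": 0,"gripper": 0.95}]}}

```text
clock: 11.45
eef_pos: [573.3, -21.7, 204.9]
eef_rot: [-3.141, -0.002, 2.66]
wrist_force: [0.1, 0.5, -2.4]
finger_gap: 11.5
finger_force: 25.0
```

Request:
{"api": "jog_arm", "payload": {"commands": [{"dx": 0,"dy": 0,"dz": 0,"ax": 0,"ay": 0,"az": -0.73,"gripper": 0.95},{"dx": 0,"dy": 0,"dz": 0,"ax": 0,"ay": 0,"az": -0.74,"gripper": 0.95},{"dx": 0,"dy": 0,"dz": 0,"ax": 0,"ay": 0,"az": -0.74,"gripper": 0.95},{"dx": 0,"dy": 0,"dz": 0,"ax": 0,"ay": 0,"az": -0.72,"gripper": 0.95},{"dx": 0,"dy": 0,"dz": 0,"ax": 0,"ay": 0,"az": 0,"gripper": 0.95},{"dx": 0,"dy": 0,"dz": 0,"ax": 0,"ay": 0,"az": 0,"gripper": 0.95}]}}

```text
clock: 12.2
eef_pos: [573.2, -20.0, 205.9]
eef_rot: [3.141, -0.001, -3.113]
wrist_force: [0.3, -0.9, -1.4]
finger_gap: 11.6
finger_force: 25.0
```

Run:
```python
from h import *
c=load("wrist","pics/w5.png");S=load("scene");D=load("side")
cv2.imwrite("pics/mix5.png",np.vstack([c["image"][0:360,0:640][:, :, ::-1][60:360], np.hstack([cv2.resize(S["image"][130:330,150:400],(320,256)),cv2.resize(D["image"][130:330,300:550],(320,256))])[:,:,::-1]]))
s=manip.read_state();print(s["eef_pos"],s["eef_rot"],s["finger_gap"],s["joints"].round(2))
# expected drawer pts: handle, inner front corners at top z=95, floor corners z=19
ex=np.array([np.cos(.0314),np.sin(.0314)]);ey=np.array([-ex[1],ex[0]]);h=np.array([446.5,-23.6])
for a,b,z in((0,0,77),(60,63,95),(60,-63,95),(135,63,59),(135,-63,59)): print((a,b,z),"wrist",proj(c,np.r_[h+a*ex+b*ey,z]).round(0))
```

```text
[573.34289902 -20.00181342 206.42689626] [ 3.14157336e+00 -2.76161524e-04 -3.11158629e+00] 11.846802260856274 [-0.1   0.36  1.46 -0.    1.32 -1.7 ]
(0, 0, 77) wrist [321.  67.]
(60, 63, 95) wrist [390. 130.]
(60, -63, 95) wrist [253. 130.]
(135, 63, 59) wrist [380. 200.]
(135, -63, 59) wrist [263. 200.]
```

View pics/mix5.png

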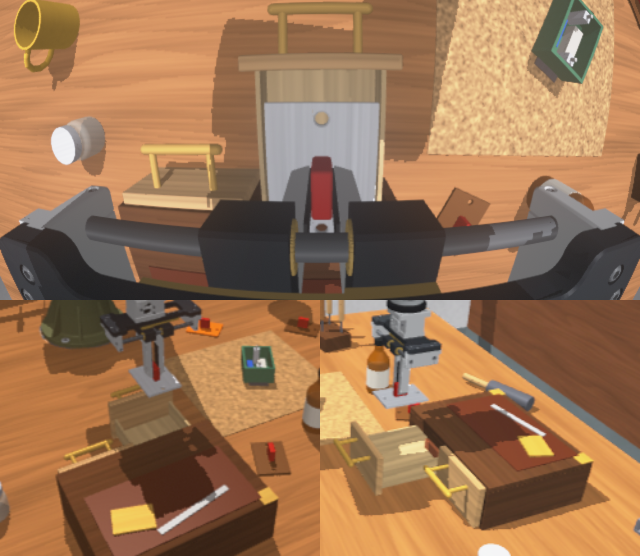

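The wrist view shows the cover held level over the open left drawer, centred between the walls (plate columns 263–383, drawer 260–385), with the handle at row 67 as predicted. The side view shows a light patch at (412,448) inside the drawer. I check where it lies before lowering.

Run:
```python
from h import *
D=load("side");S=load("scene")
for q in((398,443),(398,455),(425,442),(425,455)):
    p=(300+(q[0]-320)/1.28,130+(q[1]-300)/1.28); print(q,plane(D,p,19).round(0),plane(D,p,39).round(0),D["image"][int(p[1]),int(p[0])])
for X in((525,-20,19),(625,-20,19),(625,-70,19),(625,30,19),(570,-20,19)): 
    p=proj(S,np.array(X,float)).round(0);print(X,p,S["image"][int(p[1]),int(p[0])], proj(D,np.array(X,float)).round(0))
```

```text
(398, 443) [609.  41.  19.] [596.  15.  39.] [174 147 107]
(398, 455) [589.  -3.  19.] [577. -28.  39.] [179 152 110]
(425, 442) [672.  25.  19.] [657.  -1.  39.] [197 140  96]
(425, 455) [648. -22.  19.] [634. -47.  39.] [192 163 117]
(525, -20, 19) [265. 230.] [143 118  83] [343. 259.]
(625, -20, 19) [280. 252.] [68 43 27] [375. 252.]
(625, -70, 19) [263. 258.] [67 42 26] [382. 262.]
(625, 30, 19) [296. 246.] [71 46 31] [367. 243.]
(570, -20, 19) [272. 240.] [72 46 29] [357. 256.]
```

The patch matches sunlit wood on the +y wall and nearby floor. I shift 6 mm toward the front for margin and lower, watching the force.

Request:
{"api": "jog_arm", "payload": {"commands": [{"dx": 0.15,"dy": 0,"dz": 0.8,"ax": 0,"ay": 0,"az": 0,"gripper": 0.95},{"dx": 0,"dy": 0,"dz": 0.8,"ax": 0,"ay": 0,"az": 0,"gripper": 0.95},{"dx": 0,"dy": 0,"dz": 0.7,"ax": 0,"ay": 0,"az": 0,"gripper": 0.95},{"dx": 0,"dy": 0,"dz": 0.5,"ax": 0,"ay": 0,"az": 0,"gripper": 0.95},{"dx": 0,"dy": 0,"dz": 0.2,"ax": 0,"ay": 0,"az": 0,"gripper": 0.95},{"dx": 0,"dy": 0,"dz": 0,"ax": 0,"ay": 0,"az": 0,"gripper": 0.95}]}}

```text
clock: 13.2
eef_pos: [567.5, -20.2, 86.7]
eef_rot: [3.142, -0.0, -3.11]
wrist_force: [-0.0, -0.4, -1.9]
finger_gap: 12.0
finger_force: 25.0
```

Request:
{"api": "jog_arm", "payload": {"commands": [{"dx": 0,"dy": 0,"dz": 0.3,"ax": 0,"ay": 0,"az": 0,"gripper": 0.95},{"dx": 0,"dy": 0,"dz": 0.25,"ax": 0,"ay": 0,"az": 0,"gripper": 0.95},{"dx": 0,"dy": 0,"dz": 0.1,"ax": 0,"ay": 0,"az": 0,"gripper": 0.95},{"dx": 0,"dy": 0,"dz": 0,"ax": 0,"ay": 0,"az": 0,"gripper": 0.95}]}}

```text
clock: 13.7
eef_pos: [567.3, -20.1, 60.4]
eef_rot: [3.142, -0.001, -3.11]
wrist_force: [0.6, 0.2, -1.2]
finger_gap: 12.1
finger_force: 25.0
```

Request:
{"api": "jog_arm", "payload": {"commands": [{"dx": 0,"dy": 0,"dz": 0.25,"ax": 0,"ay": 0,"az": 0,"gripper": 0.95},{"dx": 0,"dy": 0,"dz": 0.2,"ax": 0,"ay": 0,"az": 0,"gripper": 0.95},{"dx": 0,"dy": 0,"dz": 0,"ax": 0,"ay": 0,"az": 0,"gripper": 0.95}]}}

```text
clock: 14.08
eef_pos: [567.0, -20.2, 41.8]
eef_rot: [3.141, -0.001, -3.11]
wrist_force: [0.2, -0.2, -0.6]
finger_gap: 11.8
finger_force: 25.0
```

Request:
{"api": "jog_arm", "payload": {"commands": [{"dx": 0,"dy": 0,"dz": 0.05,"ax": 0,"ay": 0,"az": 0,"gripper": 0.95},{"dx": 0,"dy": 0,"dz": 0,"ax": 0,"ay": 0,"az": 0,"gripper": 0.95}]}}

```text
clock: 14.32
eef_pos: [567.5, -20.2, 40.7]
eef_rot: [3.142, 0.0, -3.11]
wrist_force: [-0.3, -0.3, -2.3]
finger_gap: 11.9
finger_force: 25.0
```

Request:
{"api": "jog_arm", "payload": {"commands": [{"dx": 0,"dy": 0,"dz": 0.05,"ax": 0,"ay": 0,"az": 0,"gripper": 0.95},{"dx": 0,"dy": 0,"dz": 0,"ax": 0,"ay": 0,"az": 0,"gripper": 0.95}]}}

```text
clock: 14.58
eef_pos: [567.4, -20.2, 38.6]
eef_rot: [3.142, -0.0, -3.11]
wrist_force: [-0.5, 0.2, -2.7]
finger_gap: 11.7
finger_force: 25.0
```

Request:
{"api": "jog_arm", "payload": {"commands": [{"dx": 0,"dy": 0,"dz": 0.04,"ax": 0,"ay": 0,"az": 0,"gripper": 0.95},{"dx": 0,"dy": 0,"dz": 0,"ax": 0,"ay": 0,"az": 0,"gripper": 0.95}]}}

```text
clock: 14.82
eef_pos: [568.1, -20.2, 38.0]
eef_rot: [-3.141, 0.002, -3.11]
wrist_force: [-1.0, -0.2, 6.1]
finger_gap: 11.6
finger_force: 25.0
```

Request:
{"api": "jog_arm", "payload": {"commands": [{"dx": 0,"dy": 0,"dz": 0.02,"ax": 0,"ay": 0,"az": 0,"gripper": 0.95},{"dx": 0,"dy": 0,"dz": 0,"ax": 0,"ay": 0,"az": 0,"gripper": 0.95}]}}

```text
clock: 15.08
eef_pos: [568.6, -20.1, 38.0]
eef_rot: [-3.141, 0.003, -3.11]
wrist_force: [-1.1, 1.0, 11.8]
finger_gap: 12.0
finger_force: 25.0
```

The cover is on the floor (contact at TCP z 38, predicted 37.5). I release it and retract.

Request:
{"api": "jog_arm", "payload": {"commands": [{"dx": 0,"dy": 0,"dz": -0.03,"ax": 0,"ay": 0,"az": 0,"gripper": 0.6},{"dx": 0,"dy": 0,"dz": 0,"ax": 0,"ay": 0,"az": 0,"gripper": 0.6},{"dx": 0,"dy": 0,"dz": 0,"ax": 0,"ay": 0,"az": 0,"gripper": 0.6},{"dx": 0,"dy": 0,"dz": -0.3,"ax": 0,"ay": 0,"az": 0,"gripper": 0.6},{"dx": 0,"dy": 0,"dz": -0.9,"ax": 0,"ay": 0,"az": 0,"gripper": 0.6},{"dx": 0,"dy": 0,"dz": -1,"ax": 0,"ay": 0,"az": 0,"gripper": 0.6},{"dx": 0,"dy": 0,"dz": -1,"ax": 0,"ay": 0,"az": 0,"gripper": 0.6},{"dx": 0,"dy": 0,"dz": -0.9,"ax": 0,"ay": 0,"az": 0,"gripper": 0.6},{"dx": 0,"dy": 0,"dz": 0,"ax": 0,"ay": 0,"az": 0,"gripper": 0.6},{"dx": 0,"dy": 0,"dz": 0,"ax": 0,"ay": 0,"az": 0,"gripper": 0.6}]}}

```text
clock: 16.32
eef_pos: [567.1, -20.2, 201.1]
eef_rot: [3.141, -0.001, -3.11]
wrist_force: [0.2, 0.6, -0.7]
finger_gap: 37.4
finger_force: 0.0
```

Run:
```python
from h import *
c=load("wrist","pics/w6.png")
m=mask(c,(0,0,110),(180,60,255),(240,80,410,260));print(blobs(m,100))
h=max(cv2.findContours(m,0,1)[0],key=cv2.contourArea)
P=np.array([plane(c,p,24)[:2] for p in h[:,0]],np.float32);print(cv2.minAreaRect(P))
R=mask(c,(0,150,60),(6,255,255),(240,80,410,300));print(blobs(R,20))
print(proj(c,np.array([568,-20,54.])),manip.read_state()["eef_pos"])
```

```text
[([321.4, 186.4], [290, 146, 64, 84, 4800]), ([369.8, 243.6], [355, 226, 31, 34, 612])]
((569.67236328125, -19.442909240722656), (98.28604125976562, 72.4205093383789), 1.9094996452331543)
[]
[321.09943387 192.76658331] [566.98476491 -20.1264908  200.61590561]
```

The cover lies flat and aligned (98×72 at (569.7,−19.4), 1.9°). Next I close the fingers, go in front of the left handle and push it shut.

Request:
{"api": "jog_arm", "payload": {"commands": [{"dx": 0.8,"dy": 0,"dz": 0,"ax": 0,"ay": 0,"az": 0,"gripper": 1},{"dx": 1,"dy": 0,"dz": 0,"ax": 0,"ay": 0,"az": 0,"gripper": 1},{"dx": 1,"dy": 0,"dz": 0,"ax": 0,"ay": 0,"az": 0,"gripper": 1},{"dx": 1,"dy": 0,"dz": 0,"ax": 0,"ay": 0,"az": 0,"gripper": 1},{"dx": 0,"dy": 0,"dz": 0,"ax": 0,"ay": 0,"az": 0,"gripper": 1},{"dx": 0,"dy": 0,"dz": 1,"ax": 0,"ay": 0,"az": 0,"gripper": 1},{"dx": 0,"dy": 0,"dz": 1,"ax": 0,"ay": 0,"az": 0,"gripper": 1},{"dx": 0,"dy": 0,"dz": 0.8,"ax": 0,"ay": 0,"az": 0,"gripper": 1},{"dx": 0,"dy": 0,"dz": 0.5,"ax": 0,"ay": 0,"az": 0,"gripper": 1},{"dx": 0,"dy": 0,"dz": 0,"ax": 0,"ay": 0,"az": 0,"gripper": 1}]}}

```text
clock: 17.62
eef_pos: [415.0, -24.8, 68.0]
eef_rot: [3.141, -0.004, -3.11]
wrist_force: [-0.1, -0.6, 0.4]
finger_gap: 0.2
finger_force: 0.0
```

Request:
{"api": "jog_arm", "payload": {"commands": [{"dx": -0.2,"dy": 0,"dz": 0,"ax": 0,"ay": 0,"az": 0,"gripper": 1},{"dx": -0.2,"dy": 0,"dz": 0,"ax": 0,"ay": 0,"az": 0,"gripper": 1},{"dx": -0.3,"dy": 0,"dz": 0,"ax": 0,"ay": 0,"az": 0,"gripper": 1},{"dx": -0.3,"dy": 0,"dz": 0,"ax": 0,"ay": 0,"az": 0,"gripper": 1}]}}

```text
clock: 18.12
eef_pos: [456.4, -23.6, 69.7]
eef_rot: [-3.142, 0.0, -3.11]
wrist_force: [-2.6, 0.5, 1.7]
finger_gap: 0.6
finger_force: 1.5
```

Request:
{"api": "jog_arm", "payload": {"commands": [{"dx": -0.3,"dy": 0,"dz": 0,"ax": 0,"ay": 0,"az": 0,"gripper": 1},{"dx": -0.3,"dy": 0,"dz": 0,"ax": 0,"ay": 0,"az": 0,"gripper": 1},{"dx": -0.3,"dy": 0,"dz": 0,"ax": 0,"ay": 0,"az": 0,"gripper": 1},{"dx": -0.3,"dy": 0,"dz": 0,"ax": 0,"ay": 0,"az": 0,"gripper": 1},{"dx": -0.3,"dy": 0,"dz": 0,"ax": 0,"ay": 0,"az": 0,"gripper": 1},{"dx": -0.3,"dy": 0,"dz": 0,"ax": 0,"ay": 0,"az": 0,"gripper": 1},{"dx": -0.3,"dy": 0,"dz": 0,"ax": 0,"ay": 0,"az": 0,"gripper": 1},{"dx": -0.3,"dy": 0,"dz": 0,"ax": 0,"ay": 0,"az": 0,"gripper": 1},{"dx": -0.15,"dy": 0,"dz": 0,"ax": 0,"ay": 0,"az": 0,"gripper": 1},{"dx": 0,"dy": 0,"dz": 0,"ax": 0,"ay": 0,"az": 0,"gripper": 1}]}}

```text
clock: 19.38
eef_pos: [558.0, -20.6, 69.5]
eef_rot: [-3.141, 0.001, -3.11]
wrist_force: [0.2, -0.5, -0.4]
finger_gap: 0.5
finger_force: 0.0
```

Request:
{"api": "jog_arm", "payload": {"commands": [{"dx": -0.1,"dy": 0,"dz": 0,"ax": 0,"ay": 0,"az": 0,"gripper": 1},{"dx": -0.1,"dy": 0,"dz": 0,"ax": 0,"ay": 0,"az": 0,"gripper": 1}]}}

```text
clock: 19.62
eef_pos: [565.4, -20.4, 69.4]
eef_rot: [-3.141, -0.0, -3.11]
wrist_force: [-2.5, -1.1, 0.4]
finger_gap: 0.2
finger_force: 1.3
```

Request:
{"api": "jog_arm", "payload": {"commands": [{"dx": -0.05,"dy": 0,"dz": 0,"ax": 0,"ay": 0,"az": 0,"gripper": 1}]}}

```text
clock: 19.75
eef_pos: [567.5, -20.3, 69.4]
eef_rot: [-3.142, -0.0, -3.11]
wrist_force: [-1.9, -1.6, 0.1]
finger_gap: 0.6
finger_force: 1.3
```

Request:
{"api": "jog_arm", "payload": {"commands": [{"dx": -0.05,"dy": 0,"dz": 0,"ax": 0,"ay": 0,"az": 0,"gripper": 1}]}}

```text
clock: 19.88
eef_pos: [569.5, -20.2, 69.4]
eef_rot: [-3.141, -0.0, -3.11]
wrist_force: [-2.8, -1.3, -0.8]
finger_gap: 0.4
finger_force: 1.3
```

Request:
{"api": "jog_arm", "payload": {"commands": [{"dx": -0.05,"dy": 0,"dz": 0,"ax": 0,"ay": 0,"az": 0,"gripper": 1}]}}

```text
clock: 20.0
eef_pos: [571.4, -20.1, 69.4]
eef_rot: [-3.142, -0.0, -3.11]
wrist_force: [-8.4, -2.1, 2.3]
finger_gap: 0.5
finger_force: 4.6
```

Request:
{"api": "jog_arm", "payload": {"commands": [{"dx": -0.04,"dy": 0,"dz": 0,"ax": 0,"ay": 0,"az": 0,"gripper": 1}]}}

```text
clock: 20.12
eef_pos: [571.6, -20.1, 69.3]
eef_rot: [3.142, -0.004, -3.11]
wrist_force: [-22.7, -2.7, 13.3]
finger_gap: 0.3
finger_force: 11.0
```

Request:
{"api": "jog_arm", "payload": {"commands": [{"dx": -0.03,"dy": 0,"dz": 0,"ax": 0,"ay": 0,"az": 0,"gripper": 1}]}}

```text
clock: 20.25
eef_pos: [571.7, -20.1, 69.3]
eef_rot: [3.141, -0.007, -3.11]
wrist_force: [-29.6, -2.9, 18.7]
finger_gap: 0.7
finger_force: 15.1
```

Request:
{"api": "jog_arm", "payload": {"commands": [{"dx": -0.03,"dy": 0,"dz": 0,"ax": 0,"ay": 0,"az": 0,"gripper": 1}]}}

```text
clock: 20.38
eef_pos: [571.8, -20.1, 69.3]
eef_rot: [3.141, -0.01, -3.11]
wrist_force: [-39.0, -3.9, 24.3]
finger_gap: 1.0
finger_force: 20.0
```

The left drawer is hard against its stop. I back off and do the right drawer the same way, gently.

Request:
{"api": "jog_arm", "payload": {"commands": [{"dx": 0.5,"dy": 0,"dz": 0,"ax": 0,"ay": 0,"az": 0,"gripper": 1},{"dx": 0.5,"dy": 0,"dz": 0,"ax": 0,"ay": 0,"az": 0,"gripper": 1},{"dx": 0,"dy": -0.85,"dz": 0,"ax": 0,"ay": 0,"az": 0,"gripper": 1},{"dx": 0,"dy": -1,"dz": 0,"ax": 0,"ay": 0,"az": 0,"gripper": 1},{"dx": 0,"dy": -1,"dz": 0,"ax": 0,"ay": 0,"az": 0,"gripper": 1},{"dx": 0,"dy": -1,"dz": 0,"ax": 0,"ay": 0,"az": 0,"gripper": 1},{"dx": 0,"dy": 0,"dz": 0,"ax": 0,"ay": 0,"az": 0,"gripper": 1},{"dx": -0.4,"dy": 0,"dz": 0,"ax": 0,"ay": 0,"az": 0,"gripper": 1},{"dx": -0.2,"dy": 0,"dz": 0,"ax": 0,"ay": 0,"az": 0,"gripper": 1},{"dx": 0,"dy": 0,"dz": 0,"ax": 0,"ay": 0,"az": 0,"gripper": 1}]}}

```text
clock: 21.62
eef_pos: [564.5, -173.6, 69.3]
eef_rot: [3.142, 0.0, -3.109]
wrist_force: [-1.1, -0.1, -0.0]
finger_gap: 0.4
finger_force: 0.0
```

Run:
```python
from h import *
S=load("scene","pics/s7.png");D=load("side","pics/d7.png")
a=cv2.imread("pics/side0.png");b=cv2.imread("pics/d7.png");p=cv2.imread("pics/scene0.png");q=cv2.imread("pics/s7.png")
cr=lambda i,x,y:cv2.resize(i[y:y+95,x:x+133],(400,285),interpolation=cv2.INTER_CUBIC)
cv2.imwrite("pics/mix7.png",np.vstack([np.hstack([cr(a,345,205),cr(b,345,205)]),np.hstack([cr(p,190,195),cr(q,190,195)])]))
```

```text
(no output)
```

View pics/mix7.png

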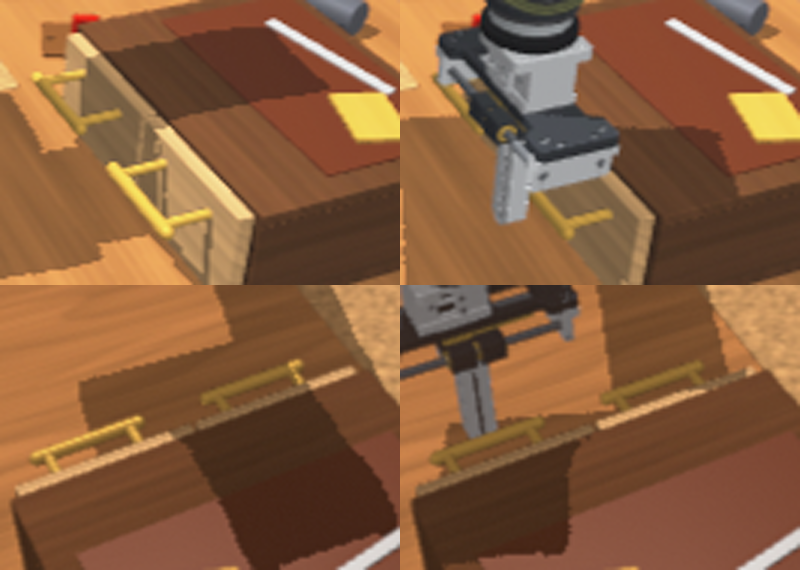

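The left front is flush again, with its handle end at scene crop (700,367) against (300,363) before. The finger is just in front of the right handle, so I push that drawer gently.

Request:
{"api": "jog_arm", "payload": {"commands": [{"dx": -0.1,"dy": 0,"dz": 0,"ax": 0,"ay": 0,"az": 0,"gripper": 1}]}}

```text
clock: 21.85
eef_pos: [568.1, -174.1, 69.5]
eef_rot: [3.142, -0.0, -3.11]
wrist_force: [-0.6, -0.1, 0.2]
finger_gap: 0.7
finger_force: 0.0
```

Request:
{"api": "jog_arm", "payload": {"commands": [{"dx": -0.1,"dy": 0,"dz": 0,"ax": 0,"ay": 0,"az": 0,"gripper": 1}]}}

```text
clock: 21.98
eef_pos: [572.5, -174.1, 69.6]
eef_rot: [-3.142, 0.0, -3.11]
wrist_force: [-0.3, -1.0, 0.5]
finger_gap: 0.5
finger_force: 0.0
```

Request:
{"api": "jog_arm", "payload": {"commands": [{"dx": -0.05,"dy": 0,"dz": 0,"ax": 0,"ay": 0,"az": 0,"gripper": 1}]}}

```text
clock: 22.1
eef_pos: [574.5, -174.0, 69.4]
eef_rot: [-3.142, 0.0, -3.11]
wrist_force: [-0.4, -0.9, 0.0]
finger_gap: 0.2
finger_force: 0.0
```

Request:
{"api": "jog_arm", "payload": {"commands": [{"dx": -0.05,"dy": 0,"dz": 0,"ax": 0,"ay": 0,"az": 0,"gripper": 1}]}}

```text
clock: 22.22
eef_pos: [576.3, -174.0, 69.4]
eef_rot: [3.142, -0.0, -3.11]
wrist_force: [-3.2, -0.4, 0.9]
finger_gap: 0.1
finger_force: 2.3
```

Request:
{"api": "jog_arm", "payload": {"commands": [{"dx": -0.04,"dy": 0,"dz": 0,"ax": 0,"ay": 0,"az": 0,"gripper": 1}]}}

```text
clock: 22.35
eef_pos: [577.1, -174.0, 69.3]
eef_rot: [3.141, -0.002, -3.11]
wrist_force: [-14.0, -0.2, 7.3]
finger_gap: 0.6
finger_force: 6.9
```

Request:
{"api": "jog_arm", "payload": {"commands": [{"dx": -0.03,"dy": 0,"dz": 0,"ax": 0,"ay": 0,"az": 0,"gripper": 1}]}}

```text
clock: 22.48
eef_pos: [577.2, -173.9, 69.3]
eef_rot: [3.141, -0.005, -3.11]
wrist_force: [-22.0, 0.3, 12.7]
finger_gap: 0.1
finger_force: 11.0
```

Both hard stops agree to within 1 mm along the chest line, so both drawers are shut. I retreat.

Request:
{"api": "jog_arm", "payload": {"commands": [{"dx": 0.5,"dy": 0,"dz": 0,"ax": 0,"ay": 0,"az": 0,"gripper": 1},{"dx": 1,"dy": 0,"dz": 0,"ax": 0,"ay": 0,"az": 0,"gripper": 1},{"dx": 0.5,"dy": 0,"dz": -0.8,"ax": 0,"ay": 0,"az": 0,"gripper": 1},{"dx": 0,"dy": 0,"dz": -1,"ax": 0,"ay": 0,"az": 0,"gripper": 1},{"dx": 0,"dy": 0,"dz": -1,"ax": 0,"ay": 0,"az": 0,"gripper": 1},{"dx": 0,"dy": 0,"dz": 0,"ax": 0,"ay": 0,"az": 0,"gripper": 1},{"dx": 0,"dy": 0,"dz": 0,"ax": 0,"ay": 0,"az": 0,"gripper": 1},{"dx": 0,"dy": 0,"dz": 0,"ax": 0,"ay": 0,"az": 0,"gripper": 1}]}}

```text
clock: 23.48
eef_pos: [498.7, -176.2, 180.2]
eef_rot: [3.141, -0.002, -3.11]
wrist_force: [-0.4, 0.8, -0.3]
finger_gap: 0.5
finger_force: 0.0
```

Run:
```python
from h import *
D=load("side");S=load("scene")
# handles again in side view vs start
k=cv2.cvtColor(cv2.imread("pics/side0.png")[:,:,::-1].copy(),cv2.COLOR_RGB2HSV)
print("start",blobs(mask(dict(hsv=k),(20,110,120),(30,255,255),(345,215,430,300)),25))
print("now",blobs(mask(D,(20,110,120),(30,255,255),(345,215,430,300)),25))
s=manip.read_state();print(s["eef_pos"],s["wrist_force"])
print(job.sign_off())
```

```text
start [([367.1, 239.5], [356, 229, 28, 21, 112]), ([394.9, 270.3], [381, 258, 34, 27, 211])]
now [([374.2, 243.8], [367, 240, 18, 9, 69]), ([395.4, 270.9], [381, 259, 34, 25, 175])]
[ 498.83532653 -176.29943129  180.5256464 ] [-0.02362112 -0.15557488  1.10623721]
the job is handed in; nothing more can be done
None
```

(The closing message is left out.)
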